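# Demould a bracket and try it in the go gauge

## Task

Slide the keeper plate of the aluminium mould all the way open, lift the cast angle bracket out of the cavity without tipping it over, and lay it flat in the go gauge. Push its foot gently under the bridge until you feel it come squarely home against the hidden stop, and leave it there. Then slide the keeper fully shut over the empty mould, without disturbing the things standing around.

Things in the scene. Friction and masses are not known exactly. Their poses are not given: they have to be found in the camera images.
- mould: Aluminium mould block 190 x 100 x 30 mm, fixed, left or right. Origin on the table under the cavity's centre, z up; the block spans x -65 to +125, y -50 to +50 mm. Two dark rails 8 mm wide, top 42 mm above the table, run along both long edges from x = 0 to +125; the keeper slides between them.
- cavity (a point): Centre of the mould cavity's floor, 10 mm above the table, axes as the mould's. Cavity 93 (x) x 53 (y) mm, 20 mm deep, its mouth flush with the block's face 30 mm above the table. The casting starts in it, foot down, web at the -x end, toe at the +x end under the keeper, about 1.5 mm play a side.
- keeper (a joint): Travel (m) of the keeper, a steel plate 55 (x) x 82 (y) x 8 mm on the mould's face (30 to 38 mm above the table). 0 = shut on its end stop, covering mould x +5 to +60 mm, the toe half of the cavity. It slides along the mould's +x to its other stop at 0.06, fully open. Starts 0 to 10 mm open. About 2 N friction; stays where left.
- keeper_tab (a point): Top centre of the keeper's upright tab, 69 mm above the table, at mould x = 25 mm + keeper travel, y = 0; axes as the mould's. Tab 10 mm thick (x), 40 mm wide (y), 31 mm high above the plate. Pinch it across its thickness to slide the keeper.
- casting: Black resin angle bracket, 70 to 150 g. Origin: centre of its underside, z up. Foot: plate 90 (x) x 50 (y) x 10 mm. Web: upright wall 12 mm thick, 50 mm wide (y), at x -45 to -33 mm, its top 50 mm above the underside; in the mould it stands 30 mm above the block's face. Pinch the web from above across its thickness, 39 mm to -x of the origin.
- casting_toe (a point): Lower edge of the casting's toe (the end of the foot away from the web), 45 mm to +x of the casting's origin, at the underside. Axes as the casting's.
- gauge: Steel go gauge, fixed, on the other side than the mould. Origin on the table, z up. Floor plate x -95 to +75, y -50 to +50 mm, top 8 mm up. Dark bridge on it, x +15 to +60, 90 mm wide, top 34 mm above the table; its opening faces -x, 60 mm wide, 16 mm high over the floor. The casting's foot goes in toe first along +x, its web stays outside.
- gauge_stop (a point): Foot of the gauge's flat rigid stop, hidden under the bridge 30 mm inside its mouth: gauge x = +45 mm, y = 0, on the floor plate's top (8 mm up). Axes as the gauge's. With the casting home its toe point meets this point and its axes agree with the gauge's.
- resin_bottle: Bystander: white bottle with black cap, 60 mm diameter, 130 mm high, beyond the work. Origin under its base.
- lens_jar: Bystander: small black jar, 52 mm diameter, 60 mm high, standing to the right. Origin under its base.
- camera: Bystander: grey box camera 80 x 80 x 65 mm with a short steel tube to its -x side, standing to the left. Origin under its centre.
Not all that is in view belongs to the job. Leave any red look-alike of the casting alone.

How it is judged:
By the outcome, as a careful person would: the job done as asked, in the order asked, and still so for the second after the job is handed in, with the robot touching nothing.
It also fails if it takes over 54 s, if anything falls off the work surface, if the arm or the gripper's body presses on something with over 40 N, if the wrist force passes 120 N, or if a joint passes its speed limit or range.

## Robot

A 6-joint arm with a two-finger parallel gripper is mounted at the origin on the work surface. World frame = base frame: x ahead of the robot, y to its left, z up, the work surface at z = 0. Lengths are in m, angles in rad, forces in N, time in s.
With the tool pointing down it reaches from about 0.25 to 0.775 m from the base axis. Payload 4 kg.
Tool frame: the origin (TCP) lies between the finger pads; the fingertips stand 11 mm ahead of it and the grasp point (between the pads) lies 8 mm behind it (robot.tip_extent is the z of the fingertips in the tool frame, in m); z points along the fingers, y is the line along which they close (so a half turn about z gives the same grasp; the last joint's range is limited). The gripper opens to 94 mm and grips with 3 to 60 N. Pads are 16 mm wide; open, the fingers measure 119 mm over their backs; the gripper's body (75 mm by 177 mm) begins 78 mm behind the grasp point.
Start: joints at [1.022, 0.087, 1.371, -0, 1.684, -0.103], TCP at [0.237, 0.496, 0.217] pointing down, gripper open.
Joint ranges: [-3.1, 3.1], [-0.76, 2.03], [0.27, 2.55], [-1.08, 4.22], [0.17, 2.65], [-2.57, 2.57]. Speed limits (rad/s): [2.79, 2.79, 3.14, 3.14, 3.14, 3.14].

## Interface

Orientations are given as [roll, pitch, yaw] about the fixed x, y, z axes, in that order (R = Rz(yaw) Ry(pitch) Rx(roll)).
In Python, from bench import robot, imaging gives the robot as it stands.
- The arm moves only by the shell command python3 -m pendant 'ROWS'. ROWS is JSON, a list of rows, each a list of 7 numbers: the shift along the world's x, y, z in cm, then the turn, a rotation vector about the world's x, y, z in degrees, then the opening, from 0 (shut) to 1 (fully open). In form: [[dx, dy, dz, ax, ay, az, jaw], ...]. A call has 1 to 8 rows; each row shifts and turns the commanded pose from where the row before left it; what a row does not reach is not made up. A row lasts 1/10 s, in which the tool goes at most 50 mm and 8.59 degrees, less where a joint would pass 70% of its speed; a pose out of reach is approached as far as the arm can. A call is refused whole if a number of a shift passes 5 or a number of a turn 8.59, either way. A call with a gripper value outside its range is refused whole. The fingers move at their own pace and stop on an object; the grip force is fixed at half the most. Time passes only in rows, so rows that do not move let the fingers close. It gives the time, the measured TCP pose, the force, the opening and the grip force at its end, in the units of the state.
- robot.get_obs(): the state, without advancing time (a new reading comes with each control period).
- imaging.snapshot(name): name is "side" or "top"; returns the picture (480x640x3 uint8, red, green, blue); there is no depth.
- imaging.camera_params(name): a dict with "camera_matrix" (3x3 intrinsics, pixels), "R" (3x3) and "t" (3): a world point X has camera coordinates R X + t. Camera axes: x right, y down, z forward; pixel columns grow to the right and rows downward; lengths in m; the calibration is good to about 2 mm. A picture is of the moment at which its call begins. camera_params takes no time and is no camera call.
- robot.close_job(): hands the job in; it is judged then, once.
The state is a dict: "time": time; "joint_positions": joint angles; "qvel": joint speeds; "joint_torque": joint torques, N m; "tool_pos": TCP position; "ee_rot": TCP orientation; "wrist_force": force on the tool from outside, world axes, zero at the start; "wrist_torque": the same for the moment, N m; "width": finger opening in m; "finger_force": force on a finger pad.
Only numpy, scipy, OpenCV 4.12 (cv2) and the standard library are available. Lean on these libraries where they do the work, as an engineer would, in place of code of your own. Each camera call takes 0.05 s, during which the arm holds its last target. There are 200 camera calls.

## Working session

There is one attempt and no reset: what is moved stays moved. The work goes in short steps, Python scripts to look and compute and a shell command to move; the robot and the scene stay as the last step left them, time stands still between calls to the robot, and variables do not carry over. Pictures are saved under pics/ and viewed, at most 10 in all, crops included, and the job is handed in when it is done.

```bash
mkdir -p pics; ls
python3 - <<'E'
from bench import robot, imaging
import cv2
for n in("side","top"):
    im=imaging.snapshot(n); cv2.imwrite(f"pics/{n}0.png",im[:,:,::-1])
    p=imaging.camera_params(n); print(n,p)
o=robot.get_obs(); print({k:o[k] for k in("time","tool_pos","ee_rot","wrist_force","width")},robot.tip_extent)
E
```

```text
pics
side {'camera_matrix': array([[485.11051793,   0.        , 327.12777523],
       [  0.        , 485.11051793, 242.16846884],
       [  0.        ,   0.        ,   1.        ]]), 'R': array([[ 0.73805932, -0.67471566,  0.00521747],
       [-0.50789521, -0.56063479, -0.65401153],
       [ 0.44419692,  0.48004938, -0.75646658]]), 't': array([-0.44669147,  0.34274184,  1.06799108])}
top {'camera_matrix': array([[466.36377591,   0.        , 306.9742222 ],
       [  0.        , 466.36377591, 244.19950318],
       [  0.        ,   0.        ,   1.        ]]), 'R': array([[ 0.02393323, -0.99965538,  0.01078527],
       [-0.99238967, -0.02506   , -0.12056014],
       [ 0.12078887, -0.0078178 , -0.99264744]]), 't': array([-0.02366689,  0.58812259,  1.02890716])}
{'time': 0.1, 'tool_pos': array([0.23690685, 0.49584568, 0.21543187]), 'ee_rot': array([-3.13964409e+00, -2.13410539e-04,  2.69578046e+00]), 'wrist_force': array([ 0.27215036, -0.88564682, -1.03420086]), 'width': 0.09412925999231062} 0.011
```

View pics/side0.png

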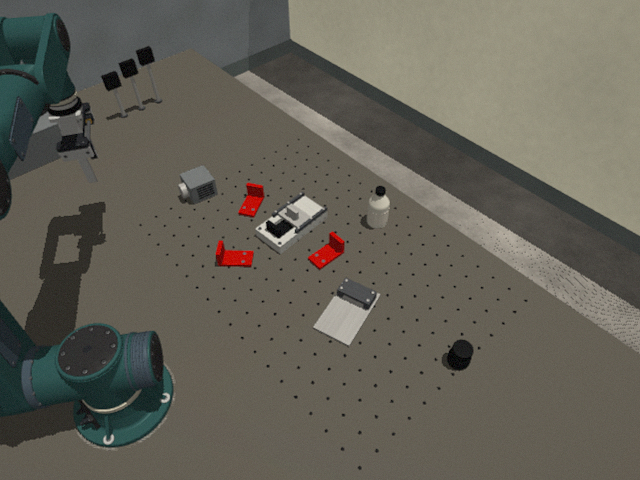

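View pics/top0.png

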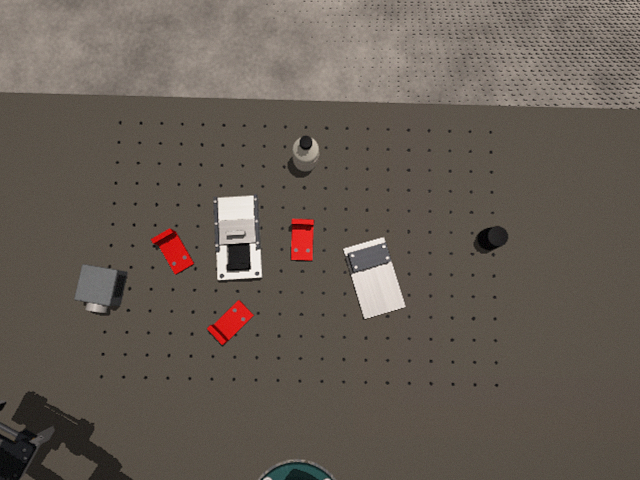

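Top view: the mould is at about (238,238) with the black casting at its near end (238,257) and the keeper tab at (235,233). The gauge is at (375,278), with its bridge at (369,257). The jar is at (493,238), the bottle at (305,155) and the camera at (98,287).
Could be mistaken for the casting: red brackets at top (172,250), (302,240) and (231,322), which are look-alikes to leave alone. The black web and foot in the mould cavity at top (238,257) / side (280,226) is the casting. I'll check this in close crops.

```bash
cat > h.py <<'E'
import cv2,numpy as np
def tile(im,c0,r0,w,h,s):
    t=cv2.resize(im[r0:r0+h,c0:c0+w],None,fx=s,fy=s,interpolation=cv2.INTER_CUBIC)
    for c in range((c0+9)//10*10,c0+w,10):
        x=int((c-c0+.5)*s); cv2.line(t,(x,0),(x,6),(0,255,255),1); cv2.putText(t,str(c),(x-10,16),0,.33,(0,255,255),1)
    for r in range((r0+9)//10*10,r0+h,10):
        y=int((r-r0+.5)*s); cv2.line(t,(0,y),(6,y),(0,255,255),1); cv2.putText(t,str(r),(8,y+4),0,.33,(0,255,255),1)
    return t
E
python3 - <<'E'
from h import *
t=cv2.imread("pics/top0.png");s=cv2.imread("pics/side0.png")
a=tile(t,204,190,66,96,6); b=tile(s,248,185,90,72,4.4)
o=np.zeros((600,800,3),np.uint8);o[:a.shape[0],:a.shape[1]]=a;o[:b.shape[0],400:400+b.shape[1]]=b
c=tile(s,310,272,76,76,3.4); o[325:325+c.shape[0],400:400+c.shape[1]]=c
cv2.imwrite("pics/m.png",o)
cv2.imwrite("pics/g.png",tile(t,335,230,80,95,6))
E
```

```text
(no output)
```

View pics/m.png

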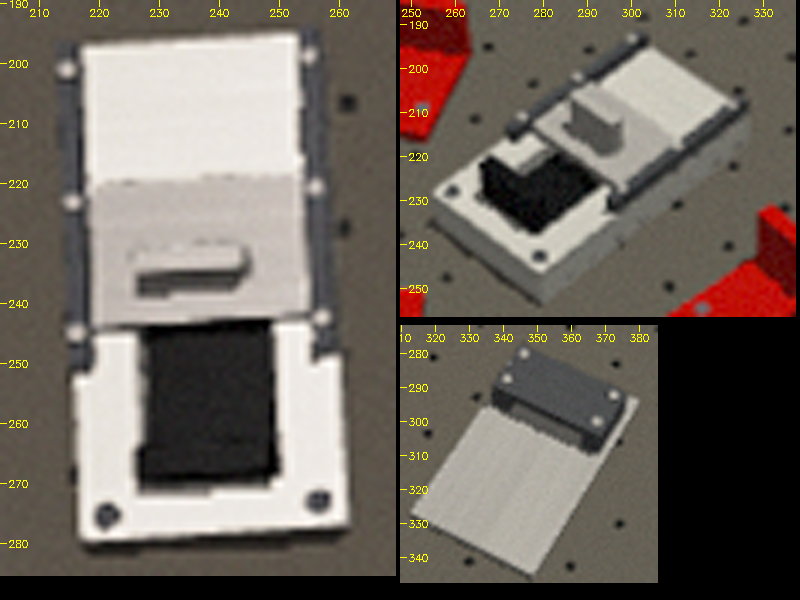

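View pics/g.png

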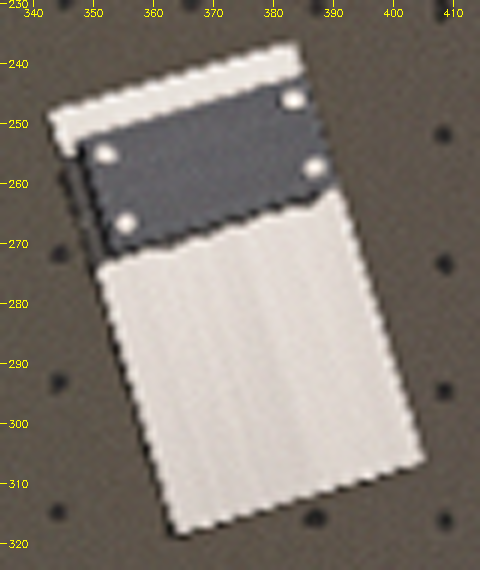

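The crops confirm the choice. The black bracket sits in the cavity: its web top is near top (238,266) / side (270,222) and its toe is under the keeper. The keeper's front edge is at top row ~244 and the tab top at (235,232). The gauge opens toward the robot, with its plate's near corners at (364,319) and (405,306) and its bridge front edge from (353,272) to (390,261).

```bash
cat > fit.py <<'E'
import numpy as np
from scipy.optimize import least_squares
from bench import imaging
P={n:imaging.camera_params(n) for n in("top","side")}
def proj(n,X):
    p=P[n]; c=p["R"]@X+p["t"]; q=p["camera_matrix"]@c; return q[:2]/q[2]
def px(c0,r0,s): return lambda x,y:(c0+x/s-.5,r0+y/s-.5)
def fit(pts,x0):
    def w(v,m): c,s=np.cos(v[2]),np.sin(v[2]); return np.array([v[0]+c*m[0]-s*m[1],v[1]+s*m[0]+c*m[1],m[2]+v[3]])
    f=lambda v:np.concatenate([proj(n,w(v,np.array(m)/1e3))-u for n,m,u in pts])
    r=least_squares(f,x0,loss="soft_l1"); return r.x,r.fun.reshape(-1,2)
def tri(ut,us):
    f=lambda X:np.r_[proj("top",X)-ut,proj("side",X)-us]
    r=least_squares(f,[.5,0,.05]); return r.x,r.fun
E
python3 - <<'E'
from fit import *
np.set_printoptions(precision=4,suppress=True)
a=px(204,190,6);b=px(248,185,4.4);g=px(335,230,6);c=px(310,272,3.4)
M=[("top",(-65,50,30),a(83,539)),("top",(-65,-50,30),a(348,522)),("top",(125,42,30),a(83,45)),("top",(125,-42,30),a(297,33)),
("side",(-65,50,30),b(34,192)),("side",(-65,-50,30),b(142,272)),("side",(125,50,42),b(235,35)),("side",(125,-50,42),b(346,102))]
G=[("top",(-95,50,8),g(177,535)),("top",(-95,-50,8),g(424,460)),("top",(75,-50,8),g(296,42)),("top",(75,50,8),g(50,115)),
("top",(15,45,34),g(110,258)),("top",(15,-45,34),g(335,190)),("top",(60,-45,34),g(303,78)),("top",(60,45,34),g(80,145)),
("side",(-95,50,8),c(10,189)),("side",(-95,-50,8),c(135,250)),("side",(75,-50,8),c(238,76)),("side",(60,45,34),c(118,21)),("side",(15,45,34),c(92,65)),("side",(15,-45,34),c(200,115)),("side",(60,-45,34),c(227,63))]
for n,Q in(("mould",M),("gauge",G)):
    for k in("both","top","side"):
        v,r=fit([q for q in Q if k in("both",q[0])],[.5,.1,0,0]); print(n,k,v,np.degrees(v[2]))
        if k=="both": print(r.T)
print("tab",tri(a(189,257),b(197,103)))
print("keeper front L,R",tri(a(93,330),b(121,119)),a(310,318))
E
```

```text
mould both [ 0.5739  0.149   0.0933 -0.005 ] 5.347638819472344
[[ 0.1788 -0.1621 -0.168   0.2161 -0.6512 -0.418   0.6055  0.1436]
 [-0.2302 -0.4156  0.3536 -0.0094  0.5562  0.675  -1.0999 -0.2729]]
mould top [0.573  0.1484 0.0919 0.0002] 5.265821972702798
mould side [ 0.5864  0.1657  0.0925 -0.0269] 5.302137881376526
gauge both [ 0.528  -0.1644  0.3153 -0.004 ] 18.067587873964104
[[ 0.4436  0.3371 -0.7327 -0.1688  0.694   0.6624 -0.0193 -0.1665 -0.2288
  -0.7057 -0.112   0.1826 -0.5911 -0.3498 -0.3463]
 [ 0.1443  0.0908  0.1636  0.0465 -0.6269 -0.5587 -0.5747 -0.6001  0.31
   0.5623  0.2753 -0.2579 -0.7447 -0.59    1.6444]]
gauge top [ 0.5278 -0.1647  0.3102 -0.0087] 17.775428026398263
gauge side [ 0.531  -0.1628  0.3222 -0.0083] 18.46242605548696
tab (array([0.6077, 0.1503, 0.0695]), array([ 0.2856, -0.388 , -0.6051,  0.0722]))
keeper front L,R (array([0.5806, 0.1905, 0.0438]), array([-0.381 ,  0.5182,  0.8097, -0.0756])) (255.16666666666666, 242.5)
```

Run:
```python
from fit import *
np.set_printoptions(precision=4,suppress=True)
a=px(204,190,6);b=px(248,185,4.4);g=px(335,230,6);c=px(310,272,3.4)
M=[("top",(-65,50,30),a(83,539)),("top",(-65,-50,30),a(348,522)),("top",(125,42,30),a(83,45)),("top",(125,-42,30),a(297,33)),
("side",(-65,50,30),b(34,192)),("side",(-65,-50,30),b(142,272)),("side",(125,50,42),b(235,35)),("side",(125,-50,42),b(346,102))]
G=[("top",(-95,50,8),g(177,535)),("top",(-95,-50,8),g(424,460)),("top",(75,-50,8),g(296,42)),("top",(75,50,8),g(50,115)),
("top",(15,45,34),g(110,258)),("top",(15,-45,34),g(335,190)),("top",(60,-45,34),g(303,78)),("top",(60,45,34),g(80,145)),
("side",(-95,50,8),c(10,189)),("side",(-95,-50,8),c(135,250)),("side",(75,-50,8),c(238,76)),("side",(60,45,34),c(118,21)),("side",(15,45,34),c(92,65))]
import fit as F
for n,Q in(("mould",M),("gauge",G)):
    for k in("both","top","side"):
        q=[(c,tuple(m),u) for c,m,u in Q if k in("both",c)]
        def f(v):
            C,S=np.cos(v[2]),np.sin(v[2]); return np.concatenate([proj(cc,np.array([v[0]+(C*m[0]-S*m[1])/1e3,v[1]+(S*m[0]+C*m[1])/1e3,m[2]/1e3]))-u for cc,m,u in q])
        v=least_squares(f,[.55,0,.1]).x; print(n,k,v,np.degrees(v[2]))
        if k=="both":
            R=lambda x,y:v[:2]+np.array([np.cos(v[2])*x-np.sin(v[2])*y,np.sin(v[2])*x+np.cos(v[2])*y])
            print("tab(t=7mm)",R(.032,0),"web",R(-.039,0),"x-90",R(-.129,0))
```

```text
mould both [0.5727 0.1475 0.0937] 5.36678038890322
tab(t=7mm) [0.6045 0.1505] web [0.5339 0.1438] x-90 [0.4443 0.1354]
mould top [0.5731 0.1484 0.092 ] 5.268961022043029
mould side [0.5714 0.1451 0.0967] 5.541722446279196
gauge both [ 0.5272 -0.1644  0.3167] 18.148421129838905
tab(t=7mm) [ 0.5576 -0.1545] web [ 0.4901 -0.1766] x-90 [ 0.4046 -0.2046]
gauge top [ 0.5271 -0.1634  0.3101] 17.767796324740598
gauge side [ 0.5268 -0.1665  0.3217] 18.434874540394553
```

```bash
python3 -m pendant '[[2.3,-2.15,0,0,0,-3.7,0.5],[2.3,-2.15,0,0,0,-3.7,0.5],[2.3,-2.15,0,0,0,-3.7,0.5],[2.3,-2.15,0,0,0,-3.7,0.5],[2.3,-2.15,0,0,0,-3.7,0.5],[2.3,-2.15,0,0,0,-3.7,0.5],[2.3,-2.15,0,0,0,-3.7,0.5],[2.3,-2.15,0,0,0,-3.7,0.5]]'; python3 -m pendant '[[2.3,-2.15,0,0,0,-3.7,0.5],[2.3,-2.15,0,0,0,-3.7,0.5],[2.3,-2.15,0,0,0,-3.7,0.5],[2.3,-2.15,0,0,0,-3.7,0.5],[2.3,-2.15,0,0,0,-3.7,0.5],[2.3,-2.15,0,0,0,-3.7,0.5],[2.3,-2.15,0,0,0,-3.7,0.5],[2.3,-2.15,0,0,0,-3.7,0.5]]';python3 -m pendant '[[0,0,0,0,0,0,0.5],[0,0,0,0,0,0,0.5]]'
```

```text
time: 0.9
tool_pos: [0.4217, 0.3231, 0.2159]
ee_rot: [-3.141, -0.0, 2.177]
wrist_force: [-0.2, 0.3, -0.5]
width: 0.047
finger_force: 0.0
time: 1.7
tool_pos: [0.6057, 0.1512, 0.2157]
ee_rot: [-3.14, 0.0, 1.66]
wrist_force: [-0.8, -0.0, 0.2]
width: 0.0468
finger_force: 0.0
time: 1.9
tool_pos: [0.605, 0.1519, 0.2154]
ee_rot: [-3.14, -0.0, 1.662]
wrist_force: [-0.1, -0.1, -0.1]
width: 0.047
finger_force: 0.0
```

```bash
python3 -m pendant '[[0,0,-3.5,0,0,0,0.5],[0,0,-3.5,0,0,0,0.5],[0,0,-3.5,0,0,0,0.5],[0,0,-2.5,0,0,0,0.5],[0,0,-1.5,0,0,0,0.5],[0,0,-1,0,0,0,0.5],[0,0,-0.5,0,0,0,0.5],[0,0,0,0,0,0,0.5]]'; python3 -m pendant '[[0,0,0,0,0,0,0.1],[0,0,0,0,0,0,0],[0,0,0,0,0,0,0],[0,0,0,0,0,0,0],[0,0,0,0,0,0,0]]'
```

```text
time: 2.7
tool_pos: [0.6054, 0.1526, 0.057]
ee_rot: [3.141, -0.0, 1.663]
wrist_force: [-0.3, -0.6, 0.1]
width: 0.0469
finger_force: 0.0
time: 3.2
tool_pos: [0.6057, 0.1523, 0.0569]
ee_rot: [3.14, -0.0, 1.662]
wrist_force: [2.4, -0.7, -0.2]
width: 0.0105
finger_force: 0.9
```

```bash
python3 -m pendant '[[0,0,0,0,0,0,0],[0.5,0.05,0,0,0,0,0],[1,0.09,0,0,0,0,0],[1,0.09,0,0,0,0,0],[1,0.09,0,0,0,0,0],[0.8,0.08,0,0,0,0,0],[0.3,0.03,0,0,0,0,0],[0,0,0,0,0,0,0]]'; python3 -m pendant '[[0.2,0.02,0,0,0,0,0],[0.2,0.02,0,0,0,0,0],[0,0,0,0,0,0,0]]'
```

```text
time: 4.0
tool_pos: [0.6529, 0.1564, 0.0569]
ee_rot: [3.139, 0.0, 1.662]
wrist_force: [3.1, -0.8, 2.9]
width: 0.01
finger_force: 30.0
time: 4.3
tool_pos: [0.6554, 0.1567, 0.0568]
ee_rot: [3.141, 0.001, 1.662]
wrist_force: [-0.4, -1.8, 6.0]
width: 0.0098
finger_force: 30.0
```

```bash
python3 -m pendant '[[0.2,0.02,0,0,0,0,0],[0.2,0.02,0,0,0,0,0],[0,0,0,0,0,0,0]]'; python3 -m pendant '[[0.2,0.02,0,0,0,0,0],[0,0,0,0,0,0,0]]'
```

```text
time: 4.6
tool_pos: [0.6572, 0.1568, 0.0568]
ee_rot: [-3.137, 0.001, 1.663]
wrist_force: [-7.3, -2.7, 8.4]
width: 0.0099
finger_force: 30.0
time: 4.8
tool_pos: [0.6572, 0.1568, 0.0568]
ee_rot: [-3.132, 0.001, 1.663]
wrist_force: [-13.2, -4.6, 10.8]
width: 0.0095
finger_force: 30.1
```

```bash
python3 -m pendant '[[-0.2,-0.02,0,0,0,0,0.45],[0,0,0,0,0,0,0.45],[0,0,0,0,0,0,0.45],[0,0,0,0,0,0,0.45],[0,0,2,0,0,0,0.45],[0,0,3,0,0,0,0.45],[0,0,1,0,0,0,0.45]]'; python3 -m pendant '[[-2,-0.2,0,0,0,0,0.45],[-3,-0.3,0,0,0,0,0.45],[-3,-0.3,0,0,0,0,0.45],[-3,-0.3,0,0,0,0,0.45],[-1.5,-0.15,0,0,0,0,0.45],[0,0,0,0,0,0,0.45],[0,0,0,0,0,0,0.45]]'
python3 - <<'E'
from h import *
from bench import imaging
t=imaging.snapshot("top")[:,:,::-1];s=imaging.snapshot("side")[:,:,::-1]
a=tile(t,204,180,66,100,6); b=tile(s,248,185,90,72,4.4)
o=np.zeros((600,800,3),np.uint8);o[:a.shape[0],:a.shape[1]]=a;o[:b.shape[0],400:400+b.shape[1]]=b
cv2.imwrite("pics/m2.png",o)
E
```

```text
time: 5.5
tool_pos: [0.661, 0.1578, 0.1199]
ee_rot: [3.136, -0.001, 1.663]
wrist_force: [0.1, 0.3, 0.7]
width: 0.0424
finger_force: 0.0
time: 6.2
tool_pos: [0.5346, 0.145, 0.1165]
ee_rot: [3.141, -0.0, 1.663]
wrist_force: [0.9, 0.2, -0.0]
width: 0.0422
finger_force: 0.0
```

View pics/m2.png

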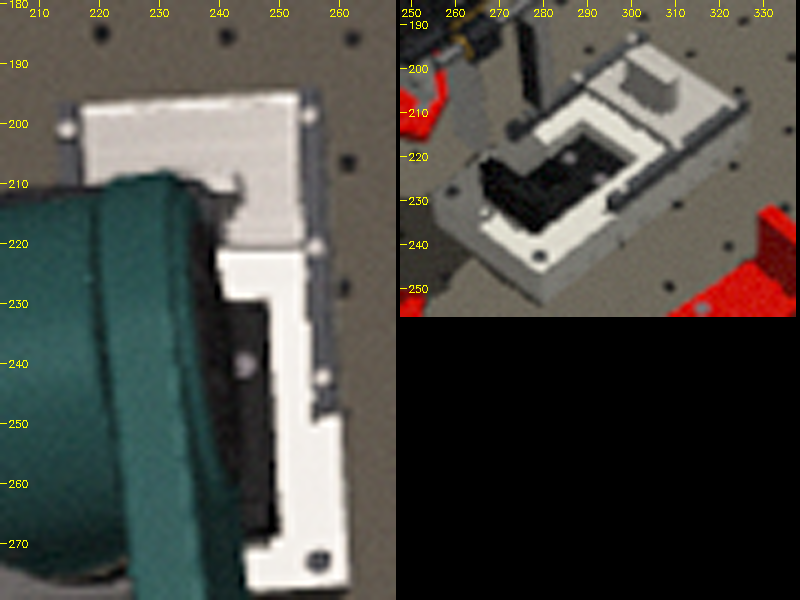

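The keeper now sits at the far end of its rails, with its front edge at top row ~221. The whole foot is exposed and the web stands at the near end, side (272,222). Descending onto the web.

```bash
python3 -m pendant '[[0,0,-2,0,0,0,0.45],[0,0,-2,0,0,0,0.45],[0,0,-1.5,0,0,0,0.45],[0,0,-1,0,0,0,0.45],[0,0,-0.5,0,0,0,0.45],[0,0,0,0,0,0,0.45]]'; python3 -m pendant '[[0,0,0,0,0,0,0.1],[0,0,0,0,0,0,0],[0,0,0,0,0,0,0],[0,0,0,0,0,0,0],[0,0,0,0,0,0,0],[0,0,0,0,0,0,0]]'
```

```text
time: 6.9
tool_pos: [0.534, 0.1448, 0.0458]
ee_rot: [-3.14, 0.0, 1.663]
wrist_force: [0.2, 0.1, 0.0]
width: 0.0425
finger_force: 0.0
time: 7.5
tool_pos: [0.5344, 0.1449, 0.047]
ee_rot: [3.141, -0.0, 1.663]
wrist_force: [-0.1, 0.0, 3.4]
width: 0.0115
finger_force: 30.0
```

```bash
python3 -m pendant '[[0,0,0.2,0,0,0,0],[0,0,0.4,0,0,0,0],[0,0,0.7,0,0,0,0],[0,0,1,0,0,0,0],[0,0,2,0,0,0,0],[0,0,3,0,0,0,0],[0,0,3,0,0,0,0],[0,0,0,0,0,0,0]]'
python3 - <<'E'
from h import *
from bench import imaging
t=imaging.snapshot("top")[:,:,::-1];s=imaging.snapshot("side")[:,:,::-1]
a=tile(t,190,160,80,120,5); b=tile(s,240,160,100,100,4)
o=np.zeros((600,800,3),np.uint8);o[:a.shape[0],:a.shape[1]]=a;o[:b.shape[0],400:400+b.shape[1]]=b
cv2.imwrite("pics/m3.png",o)
E
```

```text
time: 8.3
tool_pos: [0.5374, 0.1454, 0.156]
ee_rot: [3.13, -0.001, 1.663]
wrist_force: [0.8, 0.3, -0.3]
width: 0.0117
finger_force: 30.0
```

View pics/m3.png

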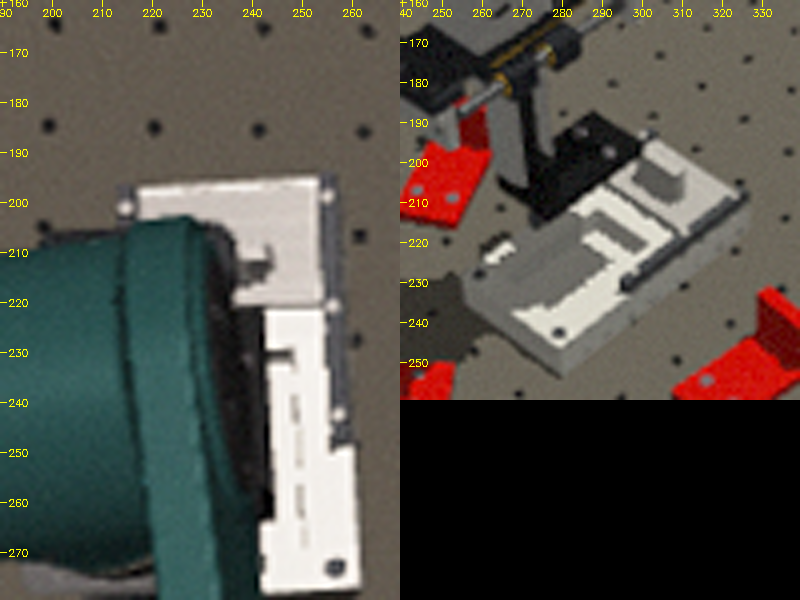

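The black bracket is held level above the mould, web pinched and toe at side (300,195), and the cavity is empty. Carrying it over to the gauge.

```bash
python3 -m pendant '[[-0.3,-1,0,0,0,1,0],[-0.5,-2,0,0,0,1,0],[-0.8,-3,0,0,0,1.5,0],[-0.9,-3.5,0,0,0,1.5,0],[-0.9,-3.5,0,0,0,1.5,0],[-0.9,-3.5,0,0,0,1.5,0],[-0.9,-3.5,0,0,0,1.5,0],[-0.9,-3.5,0,0,0,1.5,0]]'; python3 -m pendant '[[-0.9,-3.5,0,0,0,1.5,0],[-0.8,-3.1,0,0,0,0.3,0],[-0.5,-2,0,0,0,0,0],[-0.3,-1.2,0,0,0,0,0],[0,0,0,0,0,0,0],[0,0,0,0,0,0,0]]'
```

```text
time: 9.2
tool_pos: [0.4714, -0.091, 0.1474]
ee_rot: [-3.138, -0.002, 1.856]
wrist_force: [0.2, 0.0, 0.3]
width: 0.0115
finger_force: 30.0
time: 9.8
tool_pos: [0.4479, -0.1874, 0.1487]
ee_rot: [-3.141, -0.002, 1.886]
wrist_force: [0.5, 0.5, -1.1]
width: 0.0117
finger_force: 30.0
```

```bash
python3 -m pendant '[[-0.1,-0.3,-2,0,0,0,0],[0,0,-2.5,0,0,0,0],[0,0,-2,0,0,0,0],[0,0,-1.5,0,0,0,0],[0,0,-1,0,0,0,0],[0,0,-0.4,0,0,0,0],[0,0,0,0,0,0,0],[0,0,0,0,0,0,0]]'
python3 - <<'E'
from h import *
from bench import imaging
t=imaging.snapshot("top")[:,:,::-1];s=imaging.snapshot("side")[:,:,::-1]
a=tile(t,335,225,80,105,5); b=tile(s,300,255,100,100,4)
o=np.zeros((600,800,3),np.uint8);o[:a.shape[0],:a.shape[1]]=a;o[:b.shape[0],400:400+b.shape[1]]=b
cv2.imwrite("pics/g2.png",o)
E
```

```text
time: 10.6
tool_pos: [0.4478, -0.1912, 0.0564]
ee_rot: [3.14, 0.001, 1.886]
wrist_force: [-0.0, 0.0, -1.2]
width: 0.0117
finger_force: 30.0
```

View pics/g2.png

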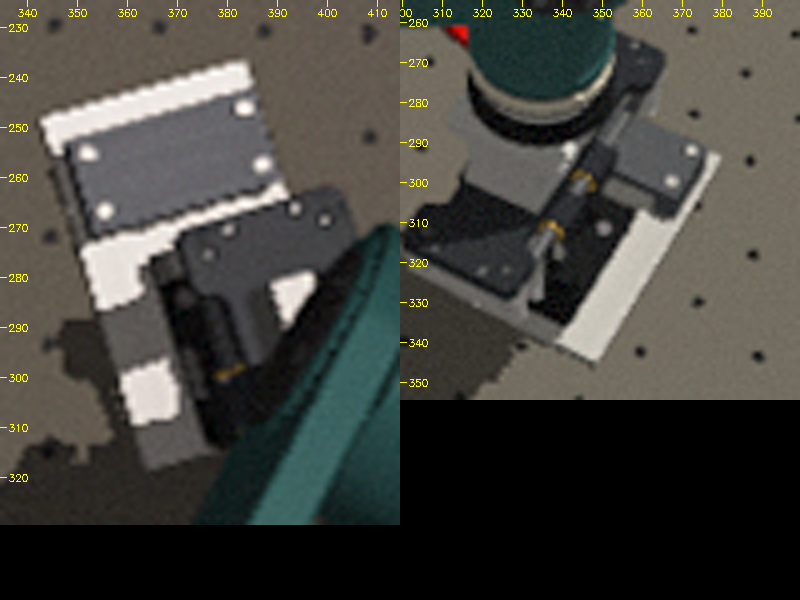

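The casting hovers over the gauge plate, with its toe at the mouth at side (357,308). Its long edge runs parallel to the plate's edge with an even margin. Lowering to contact.

```bash
python3 -m pendant '[[0,0,-0.4,0,0,0,0],[0,0,-0.3,0,0,0,0],[0,0,-0.15,0,0,0,0],[0,0,0,0,0,0,0]]';python3 -m pendant '[[0,0,-0.1,0,0,0,0],[0,0,-0.1,0,0,0,0],[0,0,0,0,0,0,0]]'
```

```text
time: 11.1
tool_pos: [0.4468, -0.191, 0.0466]
ee_rot: [-3.141, -0.001, 1.886]
wrist_force: [-0.3, -0.1, -0.1]
width: 0.0118
finger_force: 30.0
time: 11.4
tool_pos: [0.4472, -0.1912, 0.0451]
ee_rot: [3.141, 0.0, 1.886]
wrist_force: [-0.1, -0.4, -1.2]
width: 0.012
finger_force: 30.0
```

```bash
python3 -m pendant '[[0,0,-0.1,0,0,0,0],[0,0,0,0,0,0,0],[0,0,0,0,0,0,0]]';python3 -m pendant '[[0,0,-0.1,0,0,0,0],[0,0,0,0,0,0,0],[0,0,0,0,0,0,0]]'
```

```text
time: 11.7
tool_pos: [0.4473, -0.1912, 0.045]
ee_rot: [3.141, 0.0, 1.886]
wrist_force: [-2.3, 0.0, 5.7]
width: 0.0118
finger_force: 30.0
time: 12.0
tool_pos: [0.4472, -0.1912, 0.045]
ee_rot: [3.141, 0.001, 1.886]
wrist_force: [-4.1, 1.7, 9.6]
width: 0.0117
finger_force: 30.0
```

```bash
python3 -m pendant '[[-0.03,0.1,0.15,0,0,0,0],[0.48,0.15,0,0,0,0,0],[0.48,0.15,0,0,0,0,0],[0.48,0.16,0,0,0,0,0],[0.48,0.15,0,0,0,0,0],[0.47,0.16,0,0,0,0,0],[0,0,0,0,0,0,0]]';python3 -m pendant '[[0.48,0.15,0,0,0,0,0],[0.48,0.16,0,0,0,0,0],[0.29,0.09,0,0,0,0,0],[0,0,0,0,0,0,0],[0,0,0,0,0,0,0]]'
```

```text
time: 12.7
tool_pos: [0.472, -0.1826, 0.045]
ee_rot: [3.14, 0.001, 1.886]
wrist_force: [-1.9, 0.3, 4.8]
width: 0.012
finger_force: 30.0
time: 13.2
tool_pos: [0.4839, -0.1787, 0.045]
ee_rot: [3.141, 0.001, 1.886]
wrist_force: [-1.6, -0.7, 5.8]
width: 0.0118
finger_force: 30.0
```

```bash
python3 -m pendant '[[0.19,0.06,0,0,0,0,0],[0.19,0.06,0,0,0,0,0],[0,0,0,0,0,0,0]]';python3 -m pendant '[[0.1,0.03,0,0,0,0,0],[0,0,0,0,0,0,0]]';python3 -m pendant '[[0.1,0.03,0,0,0,0,0],[0,0,0,0,0,0,0]]'
```

```text
time: 13.5
tool_pos: [0.4874, -0.1776, 0.045]
ee_rot: [-3.141, 0.001, 1.886]
wrist_force: [-3.3, -0.8, 5.7]
width: 0.0117
finger_force: 30.0
time: 13.7
tool_pos: [0.4882, -0.1773, 0.045]
ee_rot: [-3.141, 0.001, 1.886]
wrist_force: [-3.4, -1.6, 6.8]
width: 0.0118
finger_force: 30.0
time: 13.9
tool_pos: [0.4892, -0.177, 0.045]
ee_rot: [-3.141, 0.001, 1.886]
wrist_force: [-3.1, -1.4, 6.5]
width: 0.0117
finger_force: 30.0
```

```bash
for i in 1; do :; done; python3 -m pendant '[[0.1,0.03,0,0,0,0,0],[0,0,0,0,0,0,0]]';python3 -m pendant '[[0.1,0.03,0,0,0,0,0],[0,0,0,0,0,0,0]]'
```

```text
time: 14.1
tool_pos: [0.4902, -0.1768, 0.0451]
ee_rot: [-3.141, 0.001, 1.886]
wrist_force: [-3.8, -1.2, 6.3]
width: 0.0116
finger_force: 30.0
time: 14.3
tool_pos: [0.491, -0.1765, 0.045]
ee_rot: [-3.141, 0.001, 1.886]
wrist_force: [-3.7, -0.5, 6.2]
width: 0.0116
finger_force: 30.0
```

```bash
python3 -m pendant '[[0.1,0.03,0,0,0,0,0],[0,0,0,0,0,0,0]]';python3 -m pendant '[[0.1,0.03,0,0,0,0,0],[0,0,0,0,0,0,0]]'
```

```text
time: 14.5
tool_pos: [0.491, -0.1765, 0.045]
ee_rot: [-3.138, 0.0, 1.886]
wrist_force: [-7.3, -2.5, 7.8]
width: 0.0116
finger_force: 30.0
time: 14.7
tool_pos: [0.4911, -0.1764, 0.045]
ee_rot: [-3.136, 0.0, 1.886]
wrist_force: [-9.7, -2.1, 9.1]
width: 0.0118
finger_force: 30.0
```

```bash
python3 -c "
from bench import robot
o=robot.get_obs(); print(o['wrist_torque'],o['wrist_force'],o['ee_rot'])"; python3 -m pendant '[[-0.2,-0.06,0.15,0,0,0,0],[0,0,0,0,0,0,0],[0,0,0,0,0,0,0.3],[0,0,0,0,0,0,0.3],[0,0,0,0,0,0,0.3],[0,0,0,0,0,0,0.3]]'; python3 -c "
from bench import robot
o=robot.get_obs(); print(o['wrist_torque'],o['wrist_force'],o['ee_rot'])"
```

```text
[-0.3883984   1.41795157 -0.01970739] [-9.74893882 -2.09874969  9.11827132] [-3.13624350e+00  1.64230888e-04  1.88577245e+00]
time: 15.3
tool_pos: [0.4913, -0.1759, 0.0459]
ee_rot: [3.141, -0.0, 1.886]
wrist_force: [0.0, 0.5, 0.0]
width: 0.028
finger_force: 0.0
[-0.1183215   0.00093428 -0.00576062] [0.02393424 0.4640709  0.03068857] [ 3.14123833e+00 -7.91834124e-05  1.88620899e+00]
```

```bash
python3 -m pendant '[[0,0,1,0,0,0,0.3],[0,0,3,0,0,0,0.3],[0,0,2.5,0,0,0,0.2],[-1.6,-0.55,0,0,0,0,0],[-1.7,-0.55,0,0,0,0,0],[0,0,0,0,0,0,0],[0,0,0,0,0,0,0]]'; python3 -m pendant '[[0,0,-2.5,0,0,0,0],[0,0,-3,0,0,0,0],[0,0,-2,0,0,0,0],[0,0,-0.8,0,0,0,0],[0,0,-0.2,0,0,0,0],[0,0,0,0,0,0,0]]'
python3 - <<'E'
from h import *
from bench import imaging
t=imaging.snapshot("top")[:,:,::-1];s=imaging.snapshot("side")[:,:,::-1]
a=tile(t,335,225,80,105,5); b=tile(s,300,255,100,100,4)
o=np.zeros((600,800,3),np.uint8);o[:a.shape[0],:a.shape[1]]=a;o[:b.shape[0],400:400+b.shape[1]]=b
cv2.imwrite("pics/g3.png",o)
E
```

```text
time: 16.0
tool_pos: [0.4585, -0.1871, 0.1117]
ee_rot: [3.14, 0.001, 1.885]
wrist_force: [0.5, -0.3, -0.3]
width: 0.0003
finger_force: 0.0
time: 16.6
tool_pos: [0.4588, -0.1872, 0.0266]
ee_rot: [3.141, 0.001, 1.886]
wrist_force: [-0.1, 0.3, 0.5]
width: 0.0006
finger_force: 0.0
```

View pics/g3.png

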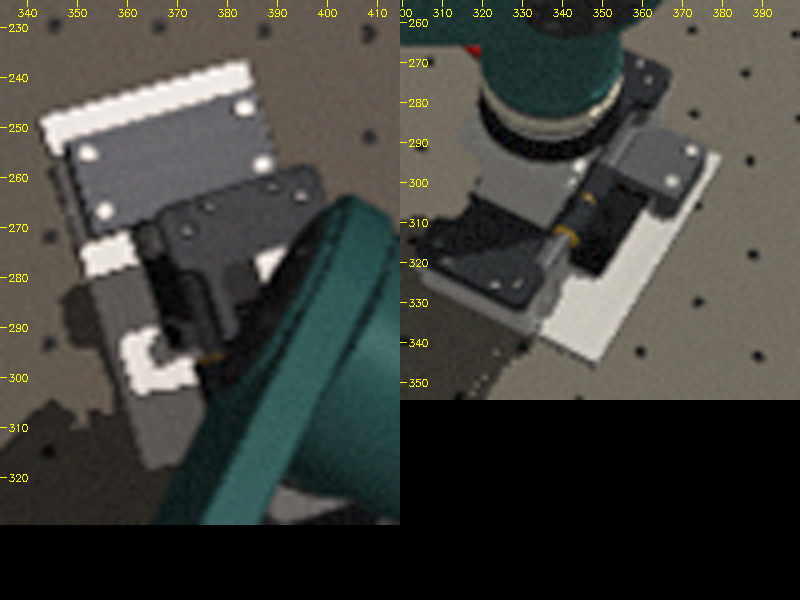

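The foot is under the bridge, its edge parallel to the plate's, with the web standing at side (345,315). The closed fingers are behind the web for a gentle squaring push.

```bash
python3 -m pendant '[[0.48,0.15,0,0,0,0,0],[0.48,0.16,0,0,0,0,0],[0.2,0.06,0,0,0,0,0],[0,0,0,0,0,0,0],[0,0,0,0,0,0,0]]'; python3 -m pendant '[[0.1,0.03,0,0,0,0,0],[0,0,0,0,0,0,0]]';python3 -m pendant '[[0.1,0.03,0,0,0,0,0],[0,0,0,0,0,0,0]]';python3 -m pendant '[[0.1,0.03,0,0,0,0,0],[0,0,0,0,0,0,0]]'
```

```text
time: 17.2
tool_pos: [0.4697, -0.1833, 0.026]
ee_rot: [-3.142, -0.0, 1.886]
wrist_force: [-0.4, 0.6, -0.4]
width: 0.0006
finger_force: 0.0
time: 17.4
tool_pos: [0.4706, -0.183, 0.026]
ee_rot: [3.142, -0.0, 1.886]
wrist_force: [0.7, -0.5, 0.7]
width: 0.0001
finger_force: 0.0
time: 17.6
tool_pos: [0.4717, -0.1828, 0.026]
ee_rot: [3.141, 0.0, 1.886]
wrist_force: [-0.1, 0.1, -0.1]
width: 0.0007
finger_force: 0.0
time: 17.8
tool_pos: [0.4728, -0.1825, 0.026]
ee_rot: [3.141, 0.0, 1.886]
wrist_force: [-0.4, -0.5, 1.1]
width: 0.0006
finger_force: 0.0
```

```bash
python3 -m pendant '[[0.1,0.03,0,0,0,0,0],[0,0,0,0,0,0,0]]';python3 -m pendant '[[0.1,0.03,0,0,0,0,0],[0,0,0,0,0,0,0]]';python3 -m pendant '[[0.1,0.03,0,0,0,0,0],[0,0,0,0,0,0,0]]'
```

```text
time: 18.0
tool_pos: [0.4734, -0.1822, 0.026]
ee_rot: [-3.141, -0.0, 1.886]
wrist_force: [-1.3, -0.2, 0.7]
width: 0.0004
finger_force: 0.7
time: 18.2
tool_pos: [0.4733, -0.1821, 0.026]
ee_rot: [-3.138, -0.0, 1.886]
wrist_force: [-4.4, -1.0, 3.2]
width: 0.0005
finger_force: 2.6
time: 18.4
tool_pos: [0.4733, -0.1821, 0.026]
ee_rot: [-3.136, -0.001, 1.886]
wrist_force: [-8.4, -2.6, 4.9]
width: 0.0003
finger_force: 4.1
```

```bash
python3 -m pendant '[[-0.5,-0.16,0,0,0,0,0],[-0.8,-0.25,0,0,0,0,0],[0,0,3,0,0,0,0],[0,0,4,0,0,0,0],[0,0,4,0,0,0,0],[0,0,1,0,0,0,0.2]]'; python3 -m pendant '[[1.6,2.8,0,0,0,-1,0.5],[2,3.5,0,0,0,-1.5,0.5],[2,3.5,0,0,0,-1.5,0.5],[2,3.5,0,0,0,-1.5,0.5],[2,3.5,0,0,0,-1.5,0.5],[2,3.5,0,0,0,-1.5,0.5],[2,3.5,0,0,0,-1.5,0.5],[2,3.5,0,0,0,-1.5,0.5]]';python3 -m pendant '[[2,3.5,0,0,0,-1.2,0.5],[1.5,2.6,0,0,0,0,0.5],[0,0,0,0,0,0,0.5],[0,0,0,0,0,0,0.5],[0,0,0,0,0,0,0.5]]'
```

```text
time: 19.0
tool_pos: [0.4651, -0.187, 0.1515]
ee_rot: [3.134, 0.007, 1.886]
wrist_force: [-0.0, 0.8, 0.9]
width: 0.0054
finger_force: 0.0
time: 19.8
tool_pos: [0.6188, 0.0889, 0.1446]
ee_rot: [-3.14, -0.0, 1.684]
wrist_force: [0.1, -0.4, 0.5]
width: 0.047
finger_force: 0.0
time: 20.3
tool_pos: [0.6531, 0.1472, 0.1454]
ee_rot: [-3.14, 0.001, 1.663]
wrist_force: [-0.9, -0.4, 0.2]
width: 0.047
finger_force: 0.0
```

```bash
python3 -m pendant '[[0.4,0.9,-2,0,0,0,0.5],[0,0,-2.5,0,0,0,0.5],[0,0,-2,0,0,0,0.5],[0,0,-1.5,0,0,0,0.5],[0,0,-0.8,0,0,0,0.5],[0,0,0,0,0,0,0.5],[0,0,0,0,0,0,0.5]]'; python3 -m pendant '[[0,0,0,0,0,0,0.1],[0,0,0,0,0,0,0],[0,0,0,0,0,0,0],[0,0,0,0,0,0,0],[0,0,0,0,0,0,0],[0,0,0,0,0,0,0]]'
```

```text
time: 21.0
tool_pos: [0.6582, 0.1571, 0.0591]
ee_rot: [3.14, -0.0, 1.664]
wrist_force: [0.3, 0.3, -0.3]
width: 0.0471
finger_force: 0.0
time: 21.6
tool_pos: [0.6571, 0.1573, 0.0581]
ee_rot: [-3.14, 0.0, 1.664]
wrist_force: [-2.3, 0.0, 1.6]
width: 0.0099
finger_force: 30.0
```

Pull back about 5.5 cm, then creep to the stop.

```bash
python3 -m pendant '[[-0.5,-0.05,0,0,0,0,0],[-1,-0.09,0,0,0,0,0],[-1.2,-0.11,0,0,0,0,0],[-1.2,-0.11,0,0,0,0,0],[-1,-0.09,0,0,0,0,0],[-0.6,-0.06,0,0,0,0,0],[0,0,0,0,0,0,0],[0,0,0,0,0,0,0]]'; python3 -m pendant '[[-0.2,-0.02,0,0,0,0,0],[0,0,0,0,0,0,0]]'; python3 -m pendant '[[-0.2,-0.02,0,0,0,0,0],[0,0,0,0,0,0,0]]'; python3 -m pendant '[[-0.2,-0.02,0,0,0,0,0],[0,0,0,0,0,0,0]]'
```

```text
time: 22.4
tool_pos: [0.6016, 0.1524, 0.0581]
ee_rot: [-3.14, -0.0, 1.664]
wrist_force: [-2.9, 1.3, 2.1]
width: 0.0102
finger_force: 30.0
time: 22.6
tool_pos: [0.6012, 0.1524, 0.0581]
ee_rot: [3.14, -0.001, 1.664]
wrist_force: [1.4, 2.9, -0.9]
width: 0.0096
finger_force: 30.0
time: 22.8
tool_pos: [0.599, 0.1522, 0.0581]
ee_rot: [3.141, -0.001, 1.664]
wrist_force: [1.9, 3.3, 0.5]
width: 0.0096
finger_force: 30.0
time: 23.0
tool_pos: [0.5972, 0.152, 0.0581]
ee_rot: [3.14, -0.001, 1.664]
wrist_force: [2.9, 4.0, -1.1]
width: 0.0096
finger_force: 30.0
```

```bash
python3 -m pendant '[[-0.2,-0.02,0,0,0,0,0],[0,0,0,0,0,0,0]]'; python3 -m pendant '[[-0.2,-0.02,0,0,0,0,0],[0,0,0,0,0,0,0],[0,0,0,0,0,0,0]]'
```

```text
time: 23.2
tool_pos: [0.5972, 0.152, 0.0581]
ee_rot: [3.135, -0.001, 1.664]
wrist_force: [8.7, 5.0, -4.2]
width: 0.0103
finger_force: 30.0
time: 23.5
tool_pos: [0.5972, 0.1521, 0.0582]
ee_rot: [3.131, -0.001, 1.664]
wrist_force: [13.7, 5.4, -6.7]
width: 0.0097
finger_force: 30.1
```

It's on the shut stop. Release, rise, back away clear and check.

```bash
python3 -m pendant '[[0.2,0.02,0,0,0,0,0.4],[0,0,0,0,0,0,0.5],[0,0,0,0,0,0,0.5],[0,0,0,0,0,0,0.5],[0,0,2,0,0,0,0.5],[0,0,4,0,0,0,0.5],[0,0,5,0,0,0,0.5],[0,0,4,0,0,0,0.5]]'; python3 -m pendant '[[-3,0.5,0,0,0,0,0.5],[-4,0.5,0,0,0,0,0.5],[-4,0.5,0,0,0,0,0.5],[-4,0.5,0,0,0,0,0.5],[-4,0.5,0,0,0,0,0.5],[-4,0.5,0,0,0,0,0.5],[-2,0.5,0,0,0,0,0.5],[0,0,0,0,0,0,0.5]]'
python3 - <<'E'
from h import *
from bench import imaging
t=imaging.snapshot("top")[:,:,::-1];s=imaging.snapshot("side")[:,:,::-1]
cv2.imwrite("pics/t4.png",t)
a=tile(t,204,180,66,100,6)[:600]; b=tile(t,335,225,80,75,5); c=tile(s,310,265,75,70,3.2)
o=np.zeros((600,800,3),np.uint8);o[:,:a.shape[1]]=a;o[:b.shape[0],400:400+b.shape[1]]=b;o[376:376+c.shape[0],400:400+c.shape[1]]=c[:224]
d=cv2.resize(s[180:260,245:335],None,fx=1.7,fy=1.7);o[380:380+d.shape[0],645:645+d.shape[1]]=d
cv2.imwrite("pics/m4.png",o)
E
```

```text
time: 24.3
tool_pos: [0.5944, 0.1512, 0.2107]
ee_rot: [3.14, 0.0, 1.664]
wrist_force: [1.3, 0.7, 0.5]
width: 0.047
finger_force: 0.0
time: 25.1
tool_pos: [0.3425, 0.1866, 0.2085]
ee_rot: [3.14, -0.0, 1.667]
wrist_force: [0.4, 0.4, 0.7]
width: 0.0469
finger_force: 0.0
```

View pics/m4.png

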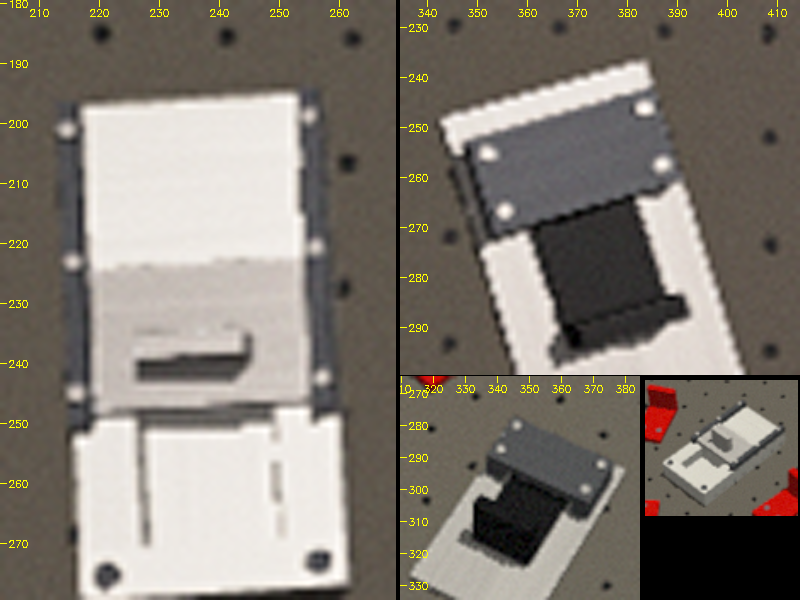

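View pics/t4.png

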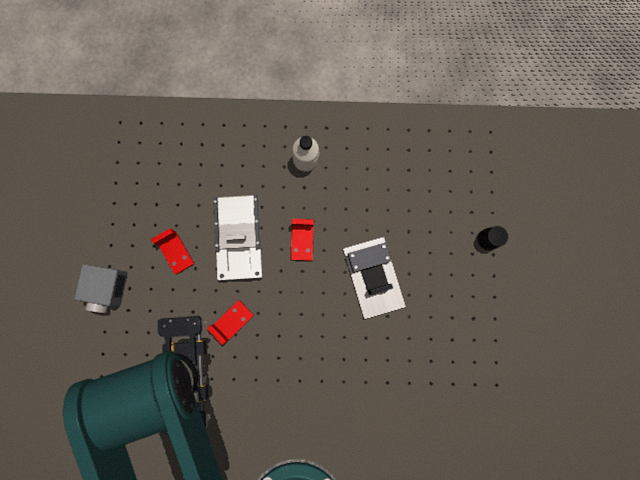

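The keeper is shut, with its front edge at top row ~248. The casting lies square in the gauge, with its web at (376,287) and its toe under the bridge. The reds, bottle, jar and camera are unmoved, and the arm is clear.

```bash
python3 -c "
from bench import robot
print(robot.close_job())"
```

```text
the job is handed in; nothing more can be done
None
```

I've handed the job in: the casting sits square and home against the gauge's stop, the keeper is shut on its end stop over the empty mould, nothing else was disturbed, and it took about 25 s of the 54 s allowed.

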